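# Shut the hub's battery lid and hold its reset button down with a pen

## Task

The wireless hub on the kitchen table has just got its battery: push its blue lid fully shut, then take the pen out of the wooden stand, put its lower end down through the round hole in the lid and press the recessed reset button right down without forcing it. Finish like that, still gripping the pen and holding the button down through the closed lid; leave the salt shaker, the mandarin and the honey jar where they stand.

Things in the scene. Friction and masses are not known exactly. Their poses are not given: they have to be found in the camera images.
- hub: White open-topped plastic box, fixed to the table, 90 x 96 x 50 mm (x, y, z), walls 5 mm, with a battery lying in it. Origin: centre of its underside. Its x axis points to the back, where the lid is hinged; z up. The button's axis is vertical, at x = -18 mm, y = 0 in this frame.
- lid (a joint): Hinge angle of the blue lid in rad: 0 = shut (lying on the hub's rim, top 55.5 mm above the table), 1.4 to 1.8 = standing open at the start, stop at 1.9. A plate 90 (hinge to free edge) x 96 x 5 mm, with an 18 mm round hole ringed in white and a small lip out from its free edge. The stiff hinge keeps it wherever it is left: push it all the way, about 0.5 N at the free edge.
- lid_hinge (a point): Middle of the lid's hinge line, on the lid's underside, at the hub's back top edge: 50.5 mm above the table, 45 mm behind the hub's centre. Turns with the lid: x axis points from the free edge to the hinge (the lid extends to -x), z is the lid's outer face normal (up when shut).
- lid_hole (a point): Centre of the 18 mm hole, on the lid's outer face, 63 mm from the hinge line; turns with the lid. With the lid shut it lies straight above the button's centre.
- reset_button (a joint): Travel of the button in m: 0 = up, 0.008 = fully down. It springs back; moving it starts at 1.5 N and fully down takes 5 N.
- reset_button_top (a point): Centre of the button's top face (round, red, 20 mm across): with the button up it is 34 mm above the table, 21.5 mm below the outer face of the shut lid, and it moves down with the button.
- pen_stand: Wooden pen stand fixed to the table: a 34 x 34 x 60 mm block on a round foot 72 mm across and 6 mm thick, in all 66 mm high. Origin: centre of its underside. The pen stands in a 12.5 x 10.5 mm hole, 60 mm deep, in the middle of its top.
- pen: White and blue ball pen, 145 mm long, 11 x 9 mm thick, 12 g, standing upright in the stand with 79 mm above it, leaning up to 3 degrees. Its y axis runs along the pen, up while in the stand. The origin is a point on the pen's side at mid length; the pen's axis lies 4.5 mm from it along its z axis.
- pen_low (a point): The pen's lower end, on its axis; y axis as the pen's.
- pen_grip (a point): Point on the pen's axis 105 mm above its lower end, a good place to grip.
- salt_shaker: Bystander: salt shaker, 44 mm across, 90 mm high; leave alone. Origin: centre of its underside.
- mandarin: Bystander: mandarin, 55 mm across, 48 mm high; leave alone. Origin: centre of its underside.
- honey_jar: Bystander: honey jar, 64 mm across, 97 mm high; leave alone. Origin: centre of its underside.
Things that resemble listed ones, but are neither listed nor needed, are in the scene too. Of the things shaped like the pen_stand, the wooden one is meant.

How it is judged:
By the outcome, as a careful person would: the job done as asked, in the order asked, and still so for the second after the job is handed in, while the arm keeps its last pose, push and grip.
It also fails if it takes over 54 s, if anything falls off the work surface, if the arm or the gripper's body presses on something with over 40 N, if the wrist force passes 120 N, or if a joint passes its speed limit or range.

## Robot

A 6-joint arm with a two-finger parallel gripper is mounted at the origin on a cart in front of the work surface, level with it; the furniture and walls round the work are solid. World frame = base frame: x ahead of the robot, y to its left, z up, the work surface at z = 0. Lengths are in mm, angles in rad, forces in N, time in s.
With the tool pointing down it reaches from about 400 to 825 mm from the base axis. Payload 7 kg.
Tool frame: the origin (TCP) lies at the very end of the fingers, on their centre line; the grasp point (between the pads) lies 19 mm behind it; z points along the fingers, y is the direction in which the jaws open and shut (so a half turn about z gives the same grasp; the last joint's range is limited). The gripper opens to 88 mm and grips with 3 to 60 N. Pads are 19 mm wide; open, the fingers measure 130 mm over their backs; the gripper's body (78 mm by 193 mm) begins 47 mm behind the grasp point.
Start: joints at [-1.002, 0.359, 0.012, 0, -1.224, -0.288], TCP at [187.033, -648.548, 226.561] pointing down, gripper open.
Joint ranges: [-3.07, 3.07], [-1.43, 2.12], [-1.02, 1.25], [-3.03, 1.67], [-3.05, -0], [-3.03, 3.03]. Speed limits (rad/s): [2.39, 2.39, 3.01, 3.14, 3.14, 3.14].

## Interface

Orientations are given as a unit quaternion [x, y, z, w].
In Python, from plant import bot gives the robot as it stands. Calls block until the motion is done:
- bot.move_ptp(position, orientation): joint-space move of the TCP to a pose.
- bot.line_to(position, velocity=150, ori=None): straight line of the TCP; ori=None keeps the orientation; velocity is the mean speed in mm/s.
- bot.move_joints(angles): joint-space move.
- bot.move_gripper(opening, force=None): finger opening in mm; force is the grip in N (None keeps the last); returns when the fingers have stopped.
- bot.pause(seconds).
- bot.solve_ik(position, orientation): joint angles nearest the present ones, or None.
- bot.read_state(): the state.
- bot.camera(name): name is "side" or "top"; returns the picture (400x640x3 uint8, red, green, blue); there is no depth.
- bot.get_calibration(name): a dict with "fx", "fy", "cx", "cy" (pixels), "distortion" ([k1, k2, p1, p2, k3] as OpenCV has them; the pictures are not rectified), "view" (4x4, takes a point from world to camera coordinates). Camera axes: x right, y up, looking along -z (the intrinsics and any distortion apply to the point x, -y, -z); pixel columns grow to the right and rows downward; lengths in mm; the calibration is good to about 2 mm. A picture is of the moment at which its call begins. get_calibration takes no time and is no camera call.
A pose or a line that the arm cannot do raises bot.Unreachable and nothing moves.
- bot.close_job(): hands the job in, once; it reports no verdict.
The state is a dict: "t": time; "joint_pos": joint angles; "qvel": joint speeds; "tau": joint torques, N m; "tcp_pos": TCP position; "eef_rot": TCP orientation; "contact_force": force on the tool from outside, world axes, zero at the start; "moment": the same for the moment, N m; "width": finger opening in mm.
Only numpy, scipy, OpenCV 4.12 (cv2) and the standard library are available. Lean on these libraries where they do the work, as an engineer would, in place of code of your own. Each camera call takes 0.05 s, during which the arm holds its last target.

## Working session

There is one attempt and no reset: what is moved stays moved. The work goes in short steps, each a Python script; the robot and the scene stay as the last script left them, time stands still between calls to the robot, and variables do not carry over. Pictures are saved under pics/ and viewed, and the job is handed in when it is done.

```bash
ls; mkdir -p pics; python3 - <<'E'
from plant import bot
import cv2,json
for n in("side","top"):
    im=bot.camera(n); cv2.imwrite(f"pics/{n}0.png",im[:,:,::-1])
    c=bot.get_calibration(n); print(n,{k:(v.tolist() if hasattr(v,'tolist') else v) for k,v in c.items()})
print(bot.read_state())
E
```

```text
pics
side {'fx': 489.65294672456275, 'fy': 489.65294672456275, 'cx': 317.8561101535642, 'cy': 208.15312981585245, 'distortion': [-0.07424133040995957, 0.0, 0.0, 0.0, 0.0], 'view': [[-0.837665912846414, -0.5460279954289281, 0.013009483581244022, 498.16938860309375], [0.28834833667108184, -0.4218774612061308, 0.8595781782160887, -247.38991552102942], [-0.46386534166092286, 0.7237906022698386, 0.5108386329083376, -838.7909525841159], [0.0, 0.0, 0.0, 1.0]]}
top {'fx': 386.94466532018026, 'fy': 386.94466532018026, 'cx': 321.57663119186003, 'cy': 206.13762025105447, 'distortion': [-0.07570118684510602, 0.0, 0.0, 0.0, 0.0], 'view': [[-0.025035212744829106, -0.9996605880186838, 0.007207418744633852, 16.29049815162912], [0.9839452335773857, -0.023365968081305033, 0.17693447616552055, -582.1318452665745], [-0.17670601416806633, 0.011521297572877509, 0.9841962427580548, -1056.0585453551366], [0.0, 0.0, 0.0, 1.0]]}
{'t': 0.1, 'joint_pos': array([-1.00188881e+00,  3.59320142e-01,  1.11694284e-02, -3.26075115e-04,
       -1.22407240e+00, -2.88071752e-01]), 'qvel': array([ 5.85454763e-05, -2.25696143e-03,  2.68830352e-03,  5.23486468e-04,
        6.99673793e-04,  7.62573083e-04]), 'tau': array([-1.82275104e-03, -5.84161985e+01,  2.93749988e+01,  7.01552108e+00,
        1.01511955e-02, -2.62691015e-05]), 'tcp_pos': array([ 186.9314029 , -648.16064624,  225.71829335]), 'eef_rot': array([-1.39901893e-01,  9.90165101e-01,  7.12591691e-04, -1.56975735e-04]), 'contact_force': array([ 1.04367462, -0.42039415, -1.00559336]), 'moment': array([-0.06096908,  0.0312851 , -0.04552921]), 'width': 87.98420439606596}
```

View pics/side0.png

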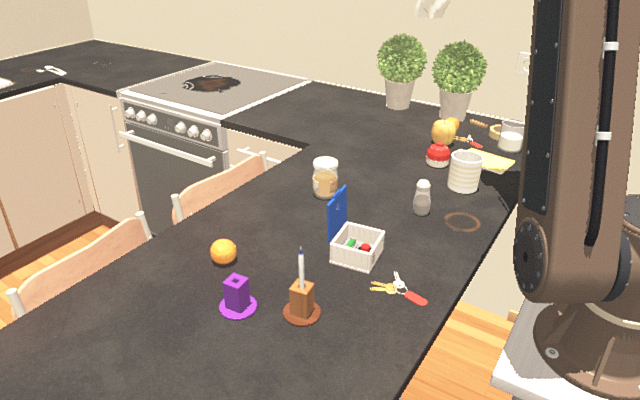

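View pics/top0.png

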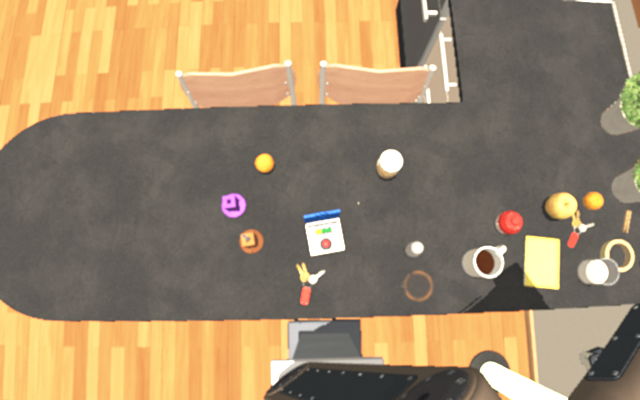

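The side view shows the hub at (357,247) with its lid open at (338,213). The wooden stand with the pen is at (302,300), pen top (301,250), and the purple look-alike is at (237,297). The top view shows the hub at (325,237), the wooden stand at (250,241) and the button at (326,243). I'll zoom in next.

```bash
cat > h.py <<'E'
import numpy as np,cv2
from plant import bot
def cal(n):
    c=bot.get_calibration(n);K=np.array([[c['fx'],0,c['cx']],[0,c['fy'],c['cy']],[0,0,1.]])
    return K,np.array(c['distortion'],float),np.array(c['view'],float)
F=np.diag([1,-1,-1.])
def ray(n,px):
    K,D,V=cal(n)
    u=cv2.undistortPoints(np.array(px,float).reshape(-1,1,2),K,D)[:,0]
    d=np.c_[u,np.ones(len(u))]@F@V[:3,:3]
    return -V[:3,:3].T@V[:3,3],d/np.linalg.norm(d,axis=1)[:,None]
def onz(n,px,z):
    o,d=ray(n,px);return o+d*((z-o[2])/d[:,2])[:,None]
def proj(n,P):
    K,D,V=cal(n);P=np.array(P,float).reshape(-1,3)
    R=F@V[:3,:3];t=F@V[:3,3]
    return cv2.projectPoints(P,cv2.Rodrigues(R)[0],t,K,D)[0][:,0]
def tri(ps,pt):
    o1,d1=ray("side",[ps]);o2,d2=ray("top",[pt])
    A=np.c_[d1[0],-d2[0]];s=np.linalg.lstsq(A,o2-o1,rcond=None)[0]
    a=o1+s[0]*d1[0];b=o2+s[1]*d2[0];return (a+b)/2,np.linalg.norm(a-b)
E
python3 - <<'E'
import cv2
a=cv2.imread("pics/side0.png");b=cv2.imread("pics/top0.png")
cv2.imwrite("pics/s_a.png",cv2.resize(a[180:330,200:400],None,fx=4,fy=4,interpolation=cv2.INTER_CUBIC))
cv2.imwrite("pics/t_a.png",cv2.resize(b[190:290,215:365],None,fx=5,fy=5,interpolation=cv2.INTER_CUBIC))
E
```

```text
(no output)
```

View pics/s_a.png

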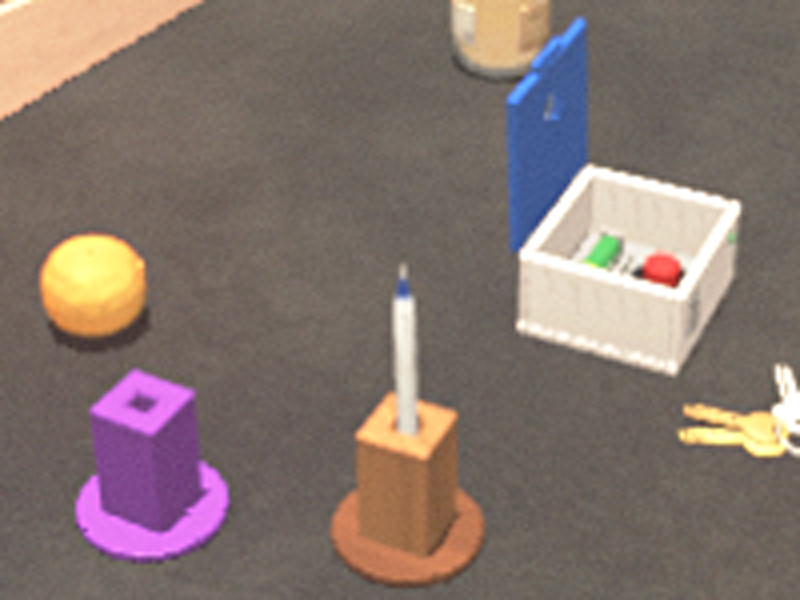

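View pics/t_a.png

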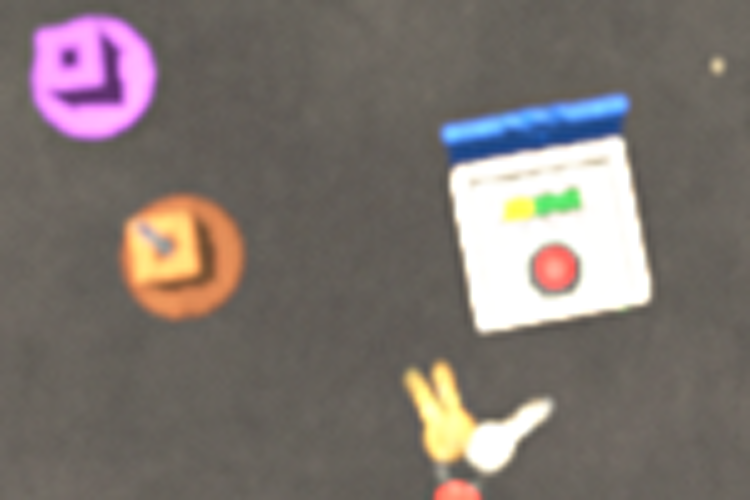

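```bash
python3 - <<'E'
from h import *
S=lambda l:[((u+.5)/4-.5+200,(v+.5)/4-.5+180) for u,v in l]
T=lambda l:[((u+.5)/5-.5+215,(v+.5)/5-.5+190) for u,v in l]
np.set_printoptions(precision=1,suppress=True)
s=onz("side",S([(590,168),(740,207),(685,293),(522,255)]),50)
t=onz("top",T([(625,140),(650,300),(480,332),(452,170)]),50)
print("hub side",s,s.mean(0)," top",t,t.mean(0))
# button
print("btn",onz("side",S([(662,267)]),32),onz("top",T([(555,269)]),34), tri(S([(662,266)])[0],T([(555,269)])[0]))
# lid top corners
print("lidcorners", [tri(S([p])[0],T([q])[0]) for p,q in (((511,98),(443,133)),((582,22),(628,103)))])
# stand top corners
a=S([(397,396),(457,411),(430,455),(358,437)]);
s=onz("side",a,66);print("stand side",s,s.mean(0))
t=onz("top",T([(196,210),(203,277),(136,287),(127,218)]),66);print("stand top",t,t.mean(0))
print("foot top",onz("top",T([(183,257)]),6))
print("pen tip",tri(S([(403,266)])[0],T([(141,228)])[0]),onz("side",S([(403,266)]),150.9),onz("top",T([(141,228)]),150.9))
print("pen mouth",onz("side",S([(408,430)]),66),onz("top",T([(163,243)]),66))
E
```

```text
hub side [[544.1 -41.2  50. ]
 [456.5 -52.8  50. ]
 [444.2  34.6  50. ]
 [530.7  52.5  50. ]] [493.9  -1.7  50. ]  top [[548.2 -48.5  50. ]
 [456.8 -59.6  50. ]
 [441.3  36.4  50. ]
 [533.3  50.5  50. ]] [494.9  -5.3  50. ]
btn [[476.1  -2.2  32. ]] [[476.9  -6.9  34. ]] (array([477.8,  -6.8,  29.2]), np.float64(1.0303915020926282))
lidcorners [(array([540.6,  51.8, 141.3]), np.float64(0.28882230785135826)), (array([555.5, -45.5, 137. ]), np.float64(0.9812799370941024))]
stand side [[506.7 200.3  66. ]
 [478.  193.8  66. ]
 [471.1 225.8  66. ]
 [504.5 233.6  66. ]] [490.1 213.4  66. ]
stand top [[512.  193.6  66. ]
 [474.4 189.5  66. ]
 [469.7 226.9  66. ]
 [508.3 232.3  66. ]] [491.1 210.6  66. ]
foot top [[491.4 211.1   6. ]]
pen tip (array([495. , 209.1, 148.1]), np.float64(2.805058553912667)) [[494.1 212.7 150.9]] [[493.4 207.9 150.9]]
pen mouth [[488.8 217.2  66. ]] [[493.9 212.   66. ]]
```

```bash
cat >> h.py <<'E'
def down(a):  # tool pointing down, tool y at world angle a
    f=(a+np.pi/2)/2
    return np.array([np.cos(f),np.sin(f),0,0])
HUB=np.array([494.4,-3.5]);YAW=0.148
HX=np.array([np.cos(YAW),np.sin(YAW)]);HINGE=HUB+45*HX
def hp(x,z): return np.r_[HINGE+x*HX,z]
def snap(tag,boxes=None):
    for n in("side","top"):
        cv2.imwrite(f"pics/{n}_{tag}.png",bot.camera(n)[:,:,::-1])
E
python3 - <<'E'
from h import *
np.set_printoptions(precision=2,suppress=True)
def corner(th,r=78,off=5,h=9.5):
    x=-r*np.cos(th)+off*np.sin(th)+h; z=50.5+r*np.sin(th)+off*np.cos(th); return hp(x,z)
p0=corner(1.67)+np.r_[35*HX,0]
best=None
for a in(YAW+np.pi/2,YAW-np.pi/2):
    q=bot.solve_ik(p0,down(a)); print(a,q)
    if q is not None and (best is None or abs(q[5])<abs(best[1][5])): best=(a,q)
o=down(best[0])
bot.move_gripper(0,20)
bot.move_ptp(p0+[0,0,80],o); 
bot.line_to(p0,150)
s=bot.read_state();print(s['t'],s['tcp_pos'],s['contact_force'],s['width'])
for th in(1.6,1.4,1.2,1.0,.8,.6,.4,.2,.1):
    bot.line_to(corner(th,off=4),90); s=bot.read_state();print(th,s['t'],s['tcp_pos'],s['contact_force'])
snap("lid")
E
python3 - <<'E'
import cv2,numpy as np
a=cv2.imread("pics/side_lid.png");b=cv2.imread("pics/top_lid.png")
c=np.hstack([cv2.resize(a[130:330,270:420],None,fx=2.6,fy=2.6),cv2.resize(b[150:350,240:390],None,fx=2.6,fy=2.6)]);cv2.imwrite("pics/lidc.png",c)
E
```

```text
1.7187963267948965 [ 0.35  0.31 -0.3   0.   -0.96 -1.77]
-1.4227963267948966 [ 0.35  0.31 -0.3   0.   -0.96  1.37]
4.95 [596.1   11.42 128.3 ] [0.06 0.85 0.6 ] 0.27801129003096897
1.6 5.5583 [555.01   5.61 129.07] [ 0.59 -0.22  0.27]
1.4 5.8833 [539.05   3.14 128.09] [-0.12  0.17 -0.08]
1.2 6.2083 [523.98   0.88 124.66] [-0.19  0.39  0.85]
1.0 6.5333 [509.89  -1.24 118.29] [ 0.13 -0.01 -0.84]
0.8 6.8583 [497.33  -3.13 109.25] [ 0.6   0.06 -0.2 ]
0.6 7.1833 [486.78  -4.68  97.82] [ 0.16 -1.12  0.05]
0.4 7.5083 [478.71  -5.9   84.51] [-0.07 -0.15  0.16]
0.2 7.8333 [473.46  -6.69  69.95] [-0.97 -0.01 -0.18]
0.1 8.0833 [471.9   -6.89  62.3 ] [ 0.88  0.15 -0.  ]
```

View pics/lidc.png

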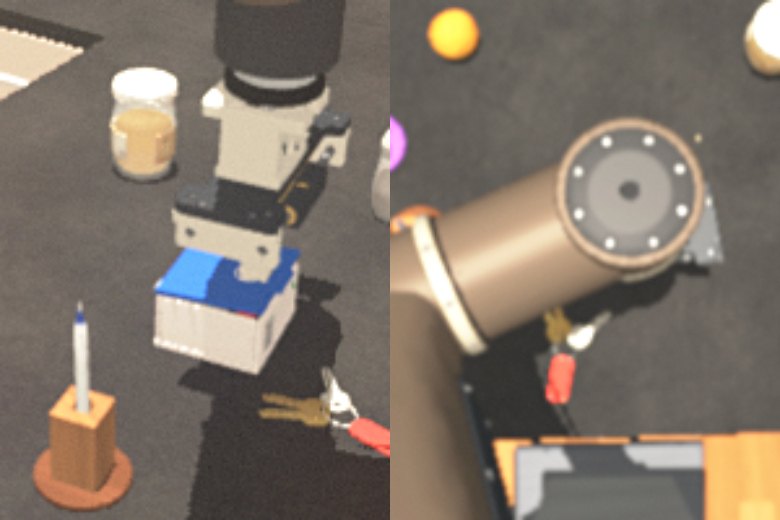

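The lid follows the fingers and is nearly flat in the side view. I'll press it until there's a clear contact force, then back off and look again.

```bash
python3 - <<'E'
from h import *
np.set_printoptions(precision=2,suppress=True)
p=bot.read_state()['tcp_pos']
xy=hp(-73,0)[:2]
for z in(59,57,56,55.3,54.6,54,53.3,52.6,52,51):
    bot.line_to([*xy,z],40);bot.pause(.05);s=bot.read_state();print(z,s['tcp_pos'],s['contact_force'])
    if s['contact_force'][2]>8:break
bot.line_to([*xy,150],200)
ang=0.1
# pen approach well above, open
q0=s['joint_pos']
for a in(ang,ang+np.pi/2,ang-np.pi/2,ang+np.pi):
    print(a,bot.solve_ik([493,211,92],down(a)))
bot.move_ptp([440,110,230],down(0.1+np.pi/2 if 0 else YAW-np.pi/2))
snap("shut");print(bot.read_state()['t'])
E
python3 - <<'E'
import cv2,numpy as np
a=cv2.imread("pics/side_shut.png");b=cv2.imread("pics/top_shut.png")
c=np.hstack([cv2.resize(a[200:330,270:400],None,fx=3,fy=3),cv2.resize(b[180:310,220:350],None,fx=3,fy=3)]);cv2.imwrite("pics/shutc.png",c)
E
```

```text
59 [466.56  -7.66  59.05] [ 0.06 -0.23  0.29]
57 [466.7   -7.63  56.92] [-0.26 -0.22  0.19]
56 [466.66  -7.66  55.96] [-0.49  0.25  0.12]
55.3 [466.79  -7.63  55.65] [-1.48  0.06  4.78]
54.6 [466.82  -7.64  55.44] [-3.85  0.11 12.7 ]
0.1 [ 0.77  0.26 -0.47  0.   -0.84  2.47]
1.6707963267948966 [ 0.77  0.26 -0.47  0.   -0.84 -2.24]
-1.4707963267948965 [ 0.77  0.26 -0.47  0.   -0.84  0.9 ]
3.241592653589793 [ 0.77  0.26 -0.47  0.   -0.84 -0.67]
11.1
```

View pics/shutc.png

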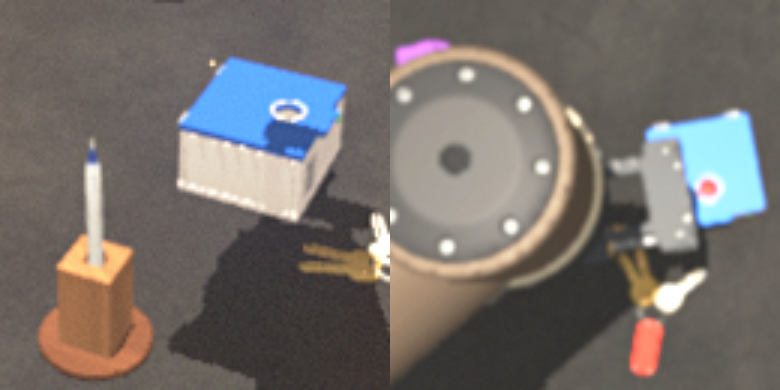

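The lid is shut: the fingers stopped at 55.5 mm with 12.7 N, and the picture shows it flat, with the hole at about side (366,236) and top (326,242). Next is the pen grasp.

```bash
python3 - <<'E'
from h import *
np.set_printoptions(precision=2,suppress=True)
# precise hole
im=cv2.imread("pics/side_shut.png");hsv=cv2.cvtColor(im,cv2.COLOR_BGR2HSV)
m=((hsv[...,1]<70)&(hsv[...,2]>150)).astype(np.uint8);m[:,:355]=0;m[:,380:]=0;m[:228]=0;m[247:]=0
cs=cv2.findContours(m,cv2.RETR_EXTERNAL,cv2.CHAIN_APPROX_NONE)[0]
for c in cs: print("ring side",cv2.contourArea(c),cv2.boundingRect(c),cv2.fitEllipse(c)[0] if len(c)>5 else '')
P=hp(-63,55.5);print("pred hole",P,proj("side",[P]),proj("top",[P]))
o=down(-1.4708)
bot.move_gripper(40,6)
bot.move_ptp([492.5,212.4,200],o);bot.line_to([492.5,212.4,92],150);
bot.pause(.2);s=bot.read_state();print(s['contact_force'])
snap("pre")
bot.move_gripper(0,6);bot.pause(.2)
s=bot.read_state();print(s['t'],s['tcp_pos'],s['contact_force'],s['moment'],s['width'])
snap("grip")
E
python3 - <<'E'
import cv2,numpy as np
a=cv2.imread("pics/side_pre.png");b=cv2.imread("pics/side_grip.png")
c=np.hstack([cv2.resize(x[210:330,250:380],None,fx=3,fy=3) for x in(a,b)]);cv2.imwrite("pics/gripc.png",c)
E
```

```text
ring side 3.0 (375, 244, 5, 3) (377.52606201171875, 245.22671508789062)
ring side 60.5 (360, 233, 13, 8) (365.87200927734375, 236.5095672607422)
pred hole [476.6   -6.15  55.5 ] [[366.5  236.32]] [[325.46 242.9 ]]
[-0.27 -0.72  0.33]
14.5167 [492.64 212.77  92.04] [-0.98  3.86 -0.49] [1.4  0.22 0.02] 8.839190029082738
```

View pics/gripc.png

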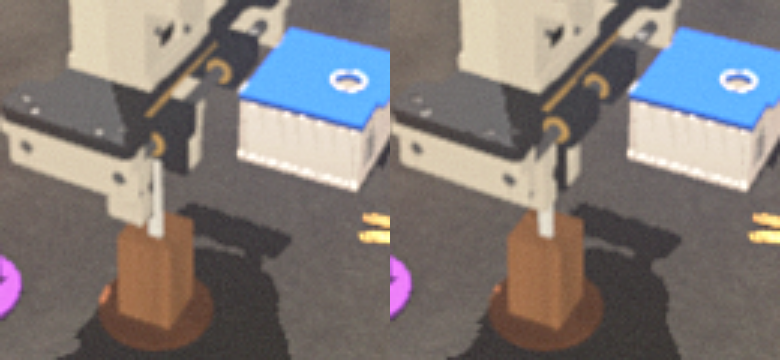

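Gripped at 8.8 mm (the 9 mm side), with a 3.9 N side load. I'll null that before tightening.

```bash
python3 - <<'E'
from h import *
np.set_printoptions(precision=2,suppress=True)
y=212.4
for i in range(5):
    y+=.7
    bot.line_to([492.5,y,92],30);bot.pause(.15)
    f=np.mean([bot.read_state()['contact_force'] for _ in range(1)],axis=0);s=bot.read_state();print(y,s['tcp_pos'],f,s['moment'],s['width'])
    if f[1]<1.2:break
bot.move_gripper(0,30);bot.pause(.2)
s=bot.read_state();print(s['t'],s['tcp_pos'],s['contact_force'],s['moment'],s['width'])
bot.line_to([492.5,y,130],60);s=bot.read_state();print(s['contact_force'],s['moment'],s['width'])
bot.line_to([492.5,y,175],120);s=bot.read_state();print(s['t'],s['contact_force'],s['width'])
h=bot.read_state()['tcp_pos']
P=hp(-63,0)[:2]
bot.move_ptp([P[0]-0,P[1]-0,175],down(-1.4708));bot.pause(.2)
s=bot.read_state();print(s['t'],s['tcp_pos'],s['contact_force'],s['width'])
snap("over")
a=cv2.imread("pics/side_over.png");b=cv2.imread("pics/top_over.png")
cv2.imwrite("pics/overc.png",np.hstack([cv2.resize(x,None,fx=4,fy=4,interpolation=cv2.INTER_CUBIC) for x in(a[155:275,315:415],b[190:310,275:375])]))
E
```

```text
213.1 [492.49 213.09  91.99] [-0.45  3.02 -0.82] [ 1.26  0.23 -0.  ] 8.32381273359287
213.79999999999998 [492.46 213.63  91.98] [ 0.45  1.72 -0.74] [0.72 0.25 0.01] 8.285369072660838
214.49999999999997 [492.37 214.21  91.94] [-0.15  0.06  0.31] [-0.14  0.11 -0.01] 8.532853186835307
16.2333 [492.39 214.4   91.95] [-1.74  0.25  0.54] [-0.23  0.33 -0.06] 7.993155851823225
[ 0.33 -0.42 -0.04] [-0.15  0.32  0.05] 7.941458102763456
17.5417 [-0.59 -0.29 -0.07] 7.977998405507806
18.625 [476.85  -5.25 174.78] [0.04 0.39 0.02] 8.07244287018234
```

View pics/overc.png

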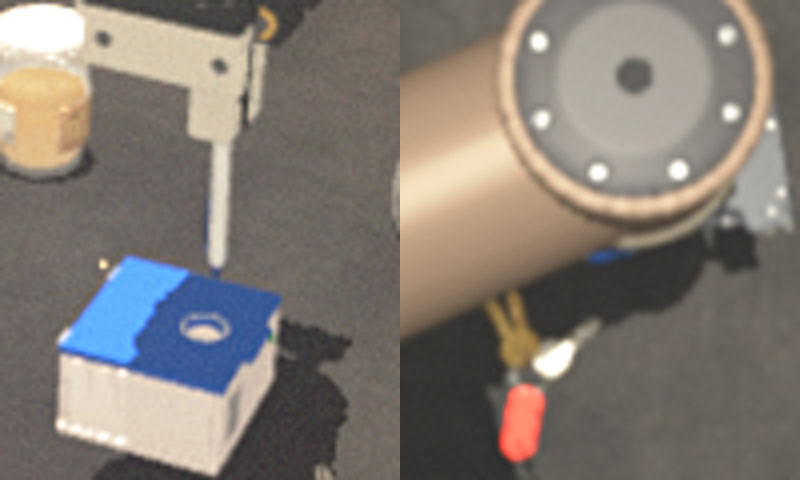

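The pen hangs nearly vertical under the fingers, with its lower end at crop (216,272), right above the hole at (205,328). The arm hides it in the top view. I'll turn the wrist and view it from the side camera at several angles to get the end's offset in the tool frame.

```bash
python3 - <<'E'
from h import *
np.set_printoptions(precision=3,suppress=True)
P=hp(-63,0)[:2]
cr=[]
for i,a in enumerate((-1.4708,0.1,1.6708)):
    bot.move_ptp([P[0],P[1],190],down(a));bot.pause(.15)
    im=bot.camera("side")[:,:,::-1];cv2.imwrite(f"pics/rot{i}.png",im)
    s=bot.read_state();np.savez(f"rot{i}.npz",p=s['tcp_pos'],q=s['eef_rot'])
    print(s['t'],s['tcp_pos'],s['eef_rot'],proj("side",[s['tcp_pos']-[0,0,86]]))
    cr.append(cv2.resize(im[150:250,345:395],None,fx=5,fy=5,interpolation=cv2.INTER_CUBIC))
cv2.imwrite("pics/rotc.png",np.hstack(cr))
E
```

```text
19.175 [476.34   -6.111 189.636] [ 0.999  0.05  -0.     0.   ] [[368.097 217.044]]
20.775 [476.605  -6.161 190.007] [0.671 0.741 0.    0.   ] [[368.007 216.843]]
24.875 [476.598  -6.148 190.004] [-0.05   0.999  0.     0.   ] [[368.007 216.848]]
```

View pics/rotc.png

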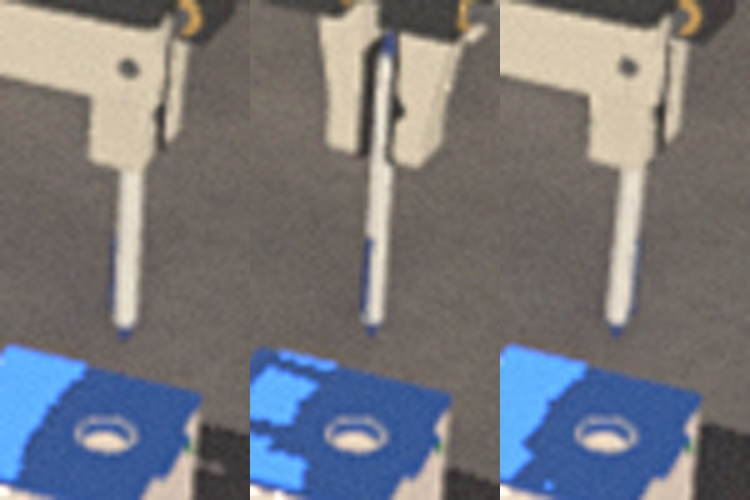

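The lower end moves in the side image from u=369.4 to 368.8 to 367.6 over the three wrist turns. That puts its offset at about (+1.6,+0.4) mm in the current pose. The force-nulled pen grasp also shows the top camera is about 4.5 mm off in y, so the hole should be near (476.3,-2.2). I'll lower the pen to just above the lid and check.

```bash
python3 - <<'E'
from h import *
np.set_printoptions(precision=2,suppress=True)
print(onz("side",[(365.87,236.51)],55.5))
bot.line_to([474.7,-2.6,146],80);bot.pause(.15)
im=bot.camera("side")[:,:,::-1];cv2.imwrite("pics/near.png",im)
s=bot.read_state();print(s['t'],s['tcp_pos'],s['contact_force'],proj("side",[s['tcp_pos']+[1.57,.43,-86]]))
cv2.imwrite("pics/nearc.png",cv2.resize(im[200:260,330:400],None,fx=8,fy=8,interpolation=cv2.INTER_CUBIC))
E
```

```text
[[477.38  -4.78  55.5 ]]
25.775 [475.04  -2.52 146.51] [ 0.1  -0.14 -0.8 ] [[365.74 235.24]]
```

View pics/nearc.png

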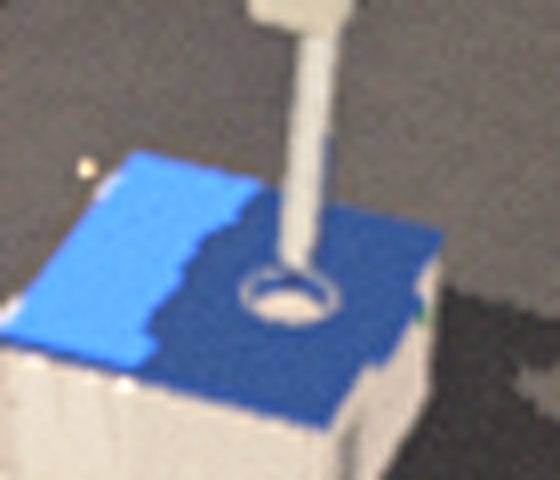

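The end (crop ~294,278) sits over the ring centre (289,292), allowing for its 5 mm height above the lid, so it's aligned to about 1 mm. I'll lower it with a force guard.

```bash
python3 - <<'E'
from h import *
np.set_printoptions(precision=2,suppress=True)
x,y=475.2,-2.4
bad=False
for z in(143,140,137,134,131,128,125,122.5):
    bot.line_to([x,y,z],60);bot.pause(.05);s=bot.read_state();f=s['contact_force'];print(z,s['tcp_pos'],f)
    if f[2]>2.5 or np.hypot(f[0],f[1])>3: bad=True;break
print(s['t'],bad)
im=bot.camera("side")[:,:,::-1]
cv2.imwrite("pics/in.png",cv2.resize(im[180:260,320:410],None,fx=6,fy=6,interpolation=cv2.INTER_CUBIC))
E
```

```text
143 [475.15  -2.43 142.95] [-0.35  0.03  0.64]
140 [475.12  -2.43 139.87] [ 0.52  0.12 -0.37]
137 [475.14  -2.44 136.91] [-0.96  0.11  0.1 ]
134 [475.14  -2.41 133.91] [-0.38  0.14 -0.29]
131 [475.11  -2.45 130.9 ] [-0.44  0.63 -1.1 ]
128 [475.16  -2.43 127.89] [ 0.91 -0.63 -0.74]
125 [475.18  -2.42 124.94] [ 0.05  0.18 -0.04]
122.5 [475.15  -2.44 122.42] [-0.94 -0.45 -0.42]
28.175 False
```

View pics/in.png

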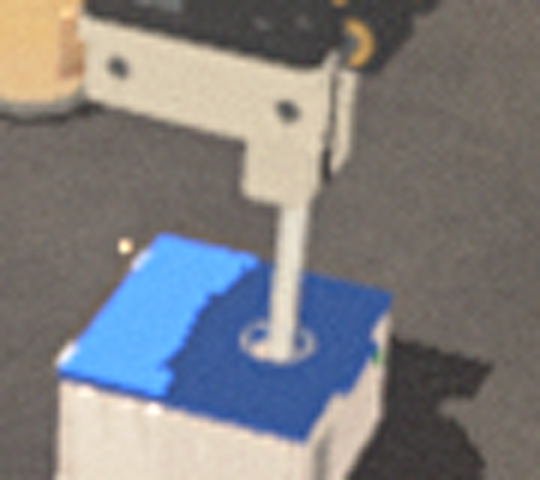

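The pen has passed through the lid hole without contact and sits about 1.5 mm right of centre in the image. I'll nudge it toward centre and press step by step, watching force.

```bash
python3 - <<'E'
from h import *
np.set_printoptions(precision=2,suppress=True)
x,y=476.2,-1.8
bot.line_to([x,y,122.5],30)
for z in np.arange(121.5,106,-1):
    bot.line_to([x,y,z],25);bot.pause(.1)
    F=[]
    for _ in range(3): bot.pause(.02);s=bot.read_state();F.append(s['contact_force'])
    f=np.mean(F,0);print(z,s['tcp_pos'],f,s['width'],s['t'])
    if f[2]>4.6 or np.hypot(f[0],f[1])>4:break
E
```

```text
121.5 [476.19  -1.82 121.5 ] [-0.1  -0.13 -0.58] 7.740889150549529 28.875
120.5 [476.22  -1.82 120.51] [0.35 0.29 0.32] 7.818558914166286 29.275
119.5 [476.36  -1.76 119.62] [ 0.15 -0.46  1.21] 8.317779866818674 29.675
118.5 [476.29  -1.8  118.55] [0.69 0.06 1.94] 7.950594778994853 30.075
117.5 [476.26  -1.78 117.55] [0.54 0.23 2.14] 7.708884138398704 30.475
116.5 [476.28  -1.76 116.54] [0.57 0.33 2.46] 7.493373075376481 30.875
115.5 [476.24  -1.78 115.52] [0.54 0.43 3.43] 7.902856307054362 31.275
114.5 [476.24  -1.8  114.52] [-0.35 -0.31  3.48] 7.969374697176654 31.675
113.5 [476.26  -1.79 113.55] [0.6  0.25 3.94] 7.900776784013703 32.075
112.5 [476.23  -1.8  112.53] [0.41 0.18 4.87] 7.792922499970015 32.475
```

```bash
python3 - <<'E'
from h import *
np.set_printoptions(precision=2,suppress=True)
x,y=476.2,-1.8
for z in (112.1,111.8,111.5,111.2,110.9,110.6,110.3):
    bot.line_to([x,y,z],25);bot.pause(.15)
    F=[]
    for _ in range(5): bot.pause(.02);s=bot.read_state();F.append(s['contact_force'])
    f=np.mean(F,0);print(z,s['tcp_pos'],f,s['width'],s['t'])
    if f[2]>7.5:break
bot.pause(.4);F=[]
for _ in range(8): bot.pause(.02);s=bot.read_state();F.append(s['contact_force'])
print(np.mean(F,0),s['tcp_pos'],s['t'])
im=bot.camera("side")[:,:,::-1]
cv2.imwrite("pics/end.png",cv2.resize(im[180:260,320:410],None,fx=6,fy=6,interpolation=cv2.INTER_CUBIC))
cv2.imwrite("pics/endfull.png",im)
E
```

```text
112.1 [476.22  -1.79 112.12] [0.24 0.5  4.38] 8.268810971579073 32.9583
111.8 [476.22  -1.79 111.82] [0.63 0.23 4.42] 7.617942067963356 33.4417
111.5 [476.28  -1.79 111.62] [0.49 0.01 5.62] 7.950602748424964 33.925
111.2 [476.38  -1.8  111.52] [-0.46 -0.01  7.89] 7.793750011726029 34.4083
[-0.32  0.23  7.65] [476.39  -1.79 111.52] 34.9417
```

View pics/end.png

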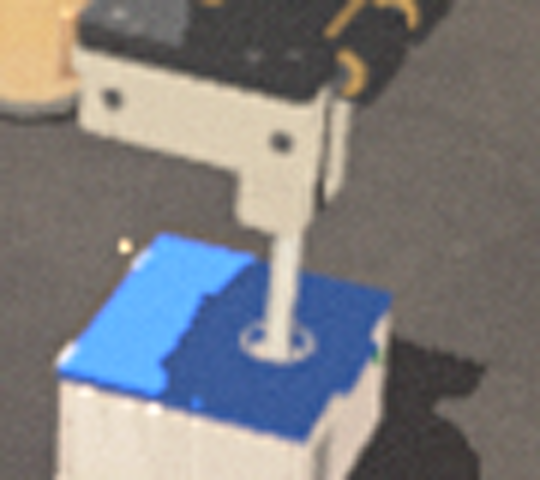

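View pics/endfull.png

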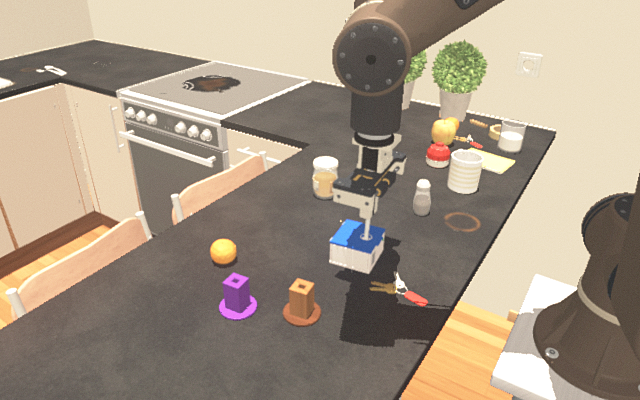

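The button has hit its stop. After about 8 mm of travel the force rises sharply to a steady 7.7 N while the TCP stalls at 111.5 mm. The pen is centred in the hole (crop 282,350), the lid lies flat, and the mandarin, honey jar and salt shaker are where they were.

```bash
python3 - <<'E'
from plant import bot
print(bot.close_job()); s=bot.read_state();print(s['t'],s['contact_force'],s['width'])
E
```

```text
the job is handed in; nothing more can be done
None
the job is handed in; nothing more can be done
```

I closed the lid, took the pen from the wooden stand, put its lower end through the hole and pressed the reset button down. I handed the job in at about 35 s of the 54 s allowed, still gripping the pen and holding the button.

**Last checks:**
- **Lid:** the fingers stopped at 55.5 mm, the height given for a shut lid, with 12.7 N on it. The lid looks flat in the final picture.
- **Button:** force rose from contact at TCP height of about 119.9 mm to 4–5 N over 8 mm. The arm then stalled at 111.5 mm against the stop, holding a steady 7.7 N with under 1 N of side load.
- **Pen:** it was gripped at 30 N with no sign of slipping. In the last side picture it sits in the middle of the hole.
- **Bystanders:** the salt shaker, mandarin and honey jar look unmoved in that same picture.

**What disagreed or went unchecked:**
- **Camera mismatch:** the two cameras differed by about 4–5 mm in y. I took the side camera's value because it matched where the pen's side force fell to zero in the grip.
- **No top view at the end:** the arm hid the pen and hole from the top camera, so the final check used only the side camera and the forces.

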